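Free the sagging bolt and hold the guard gate ajar

ROBOT

A 6-joint arm with a two-finger parallel gripper is mounted at the origin on a cart in front of the work surface, level with it; the furniture and walls round the work are solid. World frame = base frame: x ahead of the robot, y to its left, z up, the work surface at z = 0. Lengths are in m, angles in degrees, forces in N, time in s.
With the tool pointing down it reaches from about 0.325 to 0.775 m from the base axis. Payload 5.5 kg.
Tool frame: the origin (TCP) lies at the centre of the arm's flange, where the gripper is bolted on; the fingertips stand 182 mm ahead of it and the grasp point (between the pads) lies 163 mm ahead of it; z points along the fingers, y is the direction in which the jaws open and shut (so a half turn about z gives the same grasp; the last joint's range is limited). The gripper opens to 88 mm and grips with 3 to 60 N. Pads are 20 mm wide; open, the fingers measure 115 mm over their backs; the gripper's body (75 mm by 178 mm) begins 61 mm behind the grasp point.
Start: joints at [70.147, 5.22, 70.514, -0, 104.267, -3.249], TCP at [0.171, 0.575, 0.405] pointing down, gripper open.
Joint ranges: [-164.24, 164.24], [-49.07, 125.15], [9.68, 141.18], [-86.29, 266.29], [3.28, 154.24], [-151.56, 151.56]. Speed limits (degrees/s): [147.25, 147.25, 172.46, 180, 180, 180].

INTERFACE

Orientations are given as [roll, pitch, yaw] about the fixed x, y, z axes, in that order (R = Rz(yaw) Ry(pitch) Rx(roll)).
In Python, from station import r gives the robot as it stands. The module is installed in compiled form; this text tells all that it offers. Calls block until the motion is done:
- r.reach(position, orientation): joint-space move of the TCP to a pose.
- r.servo_line(position, rotation=None, speed=0.15): straight line of the TCP; rotation=None keeps the orientation; speed is the mean speed in m/s.
- r.move_joints(angles): joint-space move.
- r.let_go() and r.grab(squeeze=None): open the fingers fully, or close them until they stop; squeeze is the grip in N (None keeps the last).
- r.wait(seconds).
- r.inverse_kinematics(position, orientation): joint angles nearest the present ones, or None.
- r.sense(): the state.
- r.snapshot(name): name is "side" or "top" or "wrist"; returns a dict with "frame" (400x640x3 uint8, red, green, blue), "fx", "fy", "cx", "cy" (pixels), "dist_coeffs" ([k1, k2, p1, p2, k3] as OpenCV has them; the pictures are not rectified), "R" (3x3) and "t" (3): a world point X has camera coordinates R X + t. Camera axes: x right, y down, z forward; pixel columns grow to the right and rows downward; lengths in m; the calibration is good to about 2 mm. A picture is of the moment at which its call begins. There is no depth.
A pose or a line that the arm cannot do raises r.IKError and nothing moves.
- r.hand_in(): hands the job in, once; it reports no verdict.
The state is a dict: "clock": time; "joints": joint angles; "joint_vel": joint speeds; "joint_torque": joint torques, N m; "tcp_pos": TCP position; "orientation": TCP orientation; "contact_force": force on the tool from outside, world axes, zero at the start; "torque": the same for the moment, N m; "opening": finger opening in m.
Only numpy, scipy, OpenCV 4.12 (cv2) and the standard library are available. Lean on these libraries where they do the work, as an engineer would, in place of code of your own. Each camera call takes 0.05 s, during which the arm holds its last target.

TASK

The barrel bolt on the low guard gate in front of the sample tray has sagged, so that its downturned nose hangs behind the bent lip of the keeper. Take the bolt's upright handle, lift it a little so that the nose clears the lip while you draw the bolt out of the keeper, then pull the gate towards the robot until it stands about 30 degrees open. The gate shuts by itself, so finish while still holding it there, and leave everything else standing where it is.

Things in the scene. Friction and masses are not known exactly. Their poses are not given: they have to be found in the camera images.
- guard: Fixed bench guard: two bare aluminium posts (164 mm high) on a base bar 300 mm wide (y), 40 deep, 6 high, with a gate between them. Origin on the worktop under the gate's middle; x points away from the robot to the tray behind, y left along the closed gate, z up. The gate hinges on the left (+y) post and is bolted to the 30 mm wide right post. Its top edge is 145 mm up, its lower edge 20 mm.
- gate_leaf: The gate: a flat frame with a clear pane, 214 mm wide, 125 mm high, 14 mm thick, with the bolt on its front near the top. Its origin lies on the hinge axis at worktop height; when closed its axes are parallel to the guard's, so it runs from the origin towards -y. With the bolt it weighs about 0.6 kg.
- gate_hinge (a joint): Opening angle of the gate, rad: 0 closed, up to 1.6, growing as its free (right) edge swings away from the tray towards the robot (clockwise from above). A closer spring pushes it shut with 0.12 to 0.2 N m, so it closes when let go.
- hinge_top (a point): Point on the vertical hinge axis of the gate, at the gate's top edge, 145 mm above the worktop (guard frame x -14, y +119 mm).
- barrel (a joint): Tilt of the barrel plate guiding the bolt, rad: 0 sagged as it hangs (sloping 0.09 rad down to the keeper), 0.09 level, 0.15 upper stop. It swings on one screw 60 mm left of the guard's middle, 135 mm above the worktop. With the bolt shot, raising the handle 10 mm adds 0.095; 0.07 (8 mm) lifts the nose over the lip; the stop comes at 16 mm. It falls back if let go; with the bolt about 0.22 kg.
- bolt (a joint): How far the bolt is drawn, m: 0 fully shot, 0.050 fully drawn towards the hinge (along the gate, guard +y when closed). While the bolt sags, the nose meets the lip at about 0.0045; the bolt is out of the keeper, and the gate free, from about 0.025. Sliding friction about 1 N.
- handle (a point): Grip point of the bolt's handle: an upright round steel stem, 14 mm in diameter, 70 mm tall, on the 10 mm bolt rod in front of the gate. It lies on the stem's axis, 50 mm above the rod's axis, 20 mm below the stem's free top; at the start about 175 mm above the worktop, 30 mm above the gate's top edge. z is along the stem, y the bolt's drawing direction. It is 105 mm from the barrel plate's screw.
- nose (a point): Lower end of the bolt's downturned nose, a 10 x 10 mm block at the bolt's tip reaching 19 mm below the rod's axis, 77 mm beyond the handle.
- keeper_lip (a point): Middle of the top edge of the keeper's bent, upturned lip (4 mm thick, 16 mm wide) on the front of the right-hand post, 112 mm above the worktop. The keeper is a closed bare-steel loop round the bolt, 30 mm long, open in the middle of its front so that the nose shows; it stops the gate while the bolt is in it.
- iodine_bottle: Small brown bottle with white cap, 43 mm wide, 96 mm tall, standing in the tray behind the gate; leave alone. Origin at the centre of its underside.
- beaker_small: Small glass beaker, 55 mm wide, 65 mm tall, standing in the tray behind the gate; leave alone. Origin at the centre of its underside.
- small_bottle: Small bottle with black cap, 36 mm wide, 61 mm tall, standing on the worktop to the right of the keeper post; leave alone. Origin at the centre of its underside.
- syringe: Plastic syringe, 127 mm long, 28 mm wide, 19 mm high, lying on the left; leave alone. Origin at the middle of its underside.
- screwdriver: Screwdriver, 155 mm long, 25 mm thick, lying on the left; leave alone. Origin at the middle of its underside.
- tip_box: Closed pipette-tip box, 90 x 66 x 76 mm, in front of the wooden box on the right; leave alone. Origin at the centre of its underside.
- label_tape: Roll of white label tape lying flat, 68 mm in diameter, 18 mm high, on the right; leave alone. Origin at the centre of its underside.

How it is judged (in metres and radians):
On the way, in this order (a step that is already met when the one before it is completed fails the run):
1. the bolt is lifted out of its sag (value of joint barrel above 0.05 rad and value of joint gate_hinge below 0.1 rad), for 0.1 s.
2. the bolt is drawn out of the keeper (value of joint bolt above 0.02 m), for 0.1 s.
At the end, for the whole second after the job is handed in: The gate stands still (under 0.06 rad/s) between 20 and 40 degrees open (0.35 to 0.70 rad), the bolt is out of the keeper (drawn at least 18 mm), and the robot's fingers hold the gate or its bolt (over 0.5 N of contact) with no bystander propping it (value of joint gate_hinge between 0.35 and 0.7 rad and velocity of joint gate_hinge between -0.06 and 0.06 rad/s and value of joint bolt above 0.018 m and contact force between the fingers and gate_leaf above 0.5 N and not (contact force between gate_leaf and small_bottle above 0.1 N or contact force between gate_leaf and iodine_bottle above 0.1 N or contact force between gate_leaf and beaker_small above 0.1 N)); the arm keeps its last pose, push and grip.
It fails at once if a bystander was moved more than 30 mm (distance of any of iodine_bottle, beaker_small, small_bottle, syringe, screwdriver, tip_box, label_tape from where it was at the start of the episode above 0.03 m).
It fails at once if a bystander was knocked over (angle between any of iodine_bottle, beaker_small, small_bottle, tip_box's own z axis and vertical above 0.6 rad).
It also fails if it takes over 40 s, if anything falls off the work surface, if the arm or the gripper's body presses on something with over 40 N, if the wrist force passes 120 N, or if a joint passes its speed limit or range.

## Working session

There is one attempt and no reset: what is moved stays moved. The work goes in short steps, each a Python script; the robot and the scene stay as the last script left them, time stands still between calls to the robot, and variables do not carry over. Pictures are saved under pics/ and viewed, and the job is handed in when it is done.

```bash
mkdir -p pics
python3 - <<'E'
from station import r
import cv2,pickle
s=r.sense();print(s['clock'],s['tcp_pos'],s['orientation'],s['opening'])
for n in ('side','top','wrist'):
    d=r.snapshot(n); cv2.imwrite(f'pics/{n}0.png',d['frame'][:,:,::-1]); pickle.dump(d,open(f'{n}0.pkl','wb'))
    print(n,d['fx'],d['cx'],d['cy'],d['dist_coeffs'],(-d['R'].T@d['t']).round(3))
E
```

```text
0.0 [0.17148273 0.57502796 0.40354292] [-1.79892035e+02 -5.45991062e-03  1.63395497e+02] 0.08760525422474223
side 379.6087165395601 324.94915073055273 203.99984563736322 [-0.00230001  0.          0.          0.          0.        ] [0.335 1.306 0.625]
top 458.1105034077139 315.058988366282 200.29642492871423 [-0.02139919  0.          0.          0.          0.        ] [-0.04  -0.099  1.666]
wrist 327.2375189459638 319.7362724115208 202.08031796192736 [-0.03763628  0.          0.          0.          0.        ] [0.098 0.597 0.385]
```

View pics/side0.png

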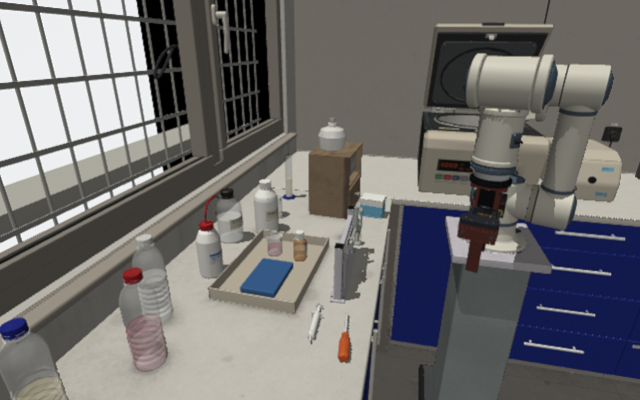

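View pics/top0.png

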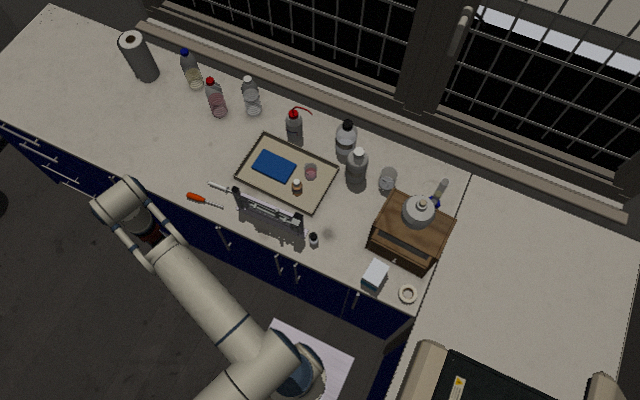

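View pics/wrist0.png

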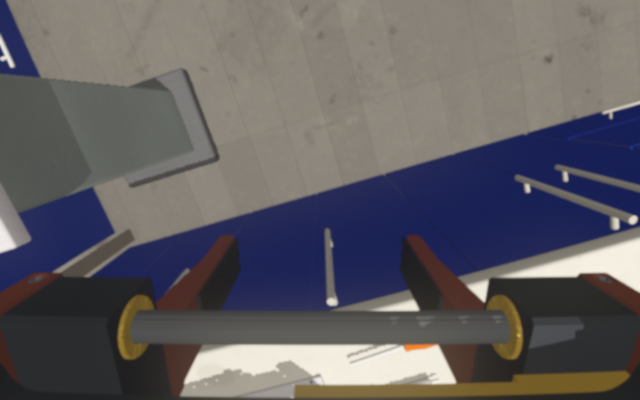

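The top view shows the guard at about (232..303, 185..238). In the side view it runs from about (337,300) to (357,210). Next I'll enlarge both.

Run:
```python
import cv2
t=cv2.imread('pics/top0.png')[170:260,210:330]; cv2.imwrite('pics/topc.png',cv2.resize(t,None,fx=6.5,fy=6.5,interpolation=cv2.INTER_CUBIC))
t=cv2.imread('pics/side0.png')[190:310,310:400]; cv2.imwrite('pics/sidec.png',cv2.resize(t,None,fx=5,fy=5,interpolation=cv2.INTER_CUBIC))
```

```text
(no output)
```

View pics/topc.png

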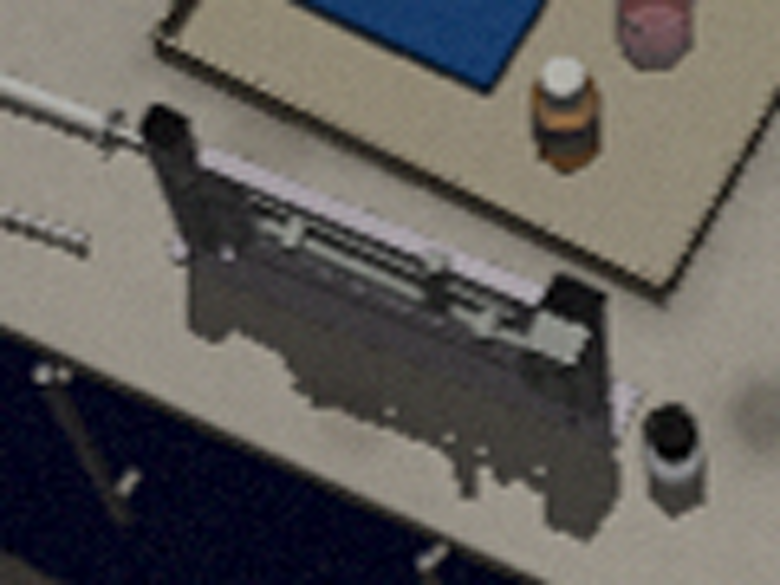

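View pics/sidec.png

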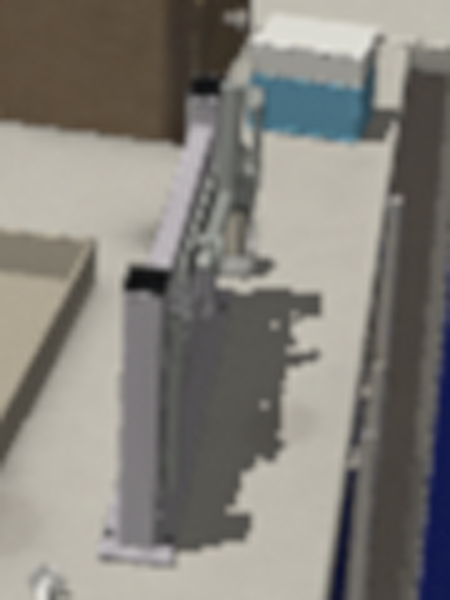

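```bash
cat > h.py <<'E'
import numpy as np,cv2,pickle
def ray(d,uv):
    K=np.array([[d['fx'],0,d['cx']],[0,d['fy'],d['cy']],[0,0,1]])
    p=cv2.undistortPoints(np.array([[uv]],float),K,np.array(d['dist_coeffs']))[0,0]
    R=np.array(d['R']);c=-R.T@d['t'];return c,R.T@np.array([p[0],p[1],1])
def atz(d,uv,z):
    c,v=ray(d,uv);return c+v*(z-c[2])/v[2]
def proj(d,X):
    K=np.array([[d['fx'],0,d['cx']],[0,d['fy'],d['cy']],[0,0,1]])
    return cv2.projectPoints(np.array(X,float).reshape(-1,3),cv2.Rodrigues(np.array(d['R']))[0],np.array(d['t'],float),K,np.array(d['dist_coeffs']))[0][:,0]
def tri(obs):
    A=np.zeros((3,3));b=np.zeros(3)
    for d,uv in obs:
        c,v=ray(d,uv);v/=np.linalg.norm(v);M=np.eye(3)-np.outer(v,v);A+=M;b+=M@c
    return np.linalg.solve(A,b)
E
python3 - <<'E'
from h import *
T=pickle.load(open('top0.pkl','rb'));S=pickle.load(open('side0.pkl','rb'))
t=lambda x,y:(210+x/6.5-.5,170+y/6.5-.5); s=lambda x,y:(310+x/5-.5,190+y/5-.5)
L=atz(T,t(166,125),.164);Rr=atz(T,t(575,295),.164);print('posts',L,Rr,np.linalg.norm(L-Rr))
print('side posts',atz(S,s(146,280),.164),atz(S,s(206,88),.164))
a=atz(T,t(176,250),.003);b=atz(T,t(628,410),.003);print('base',a,b,np.linalg.norm(a-b))
print(atz(S,s(138,552),.003))
# side: stem top candidate
print('tape?',)
E
```

```text
posts [0.47492637 0.47612618 0.164     ] [0.48355846 0.22428844 0.164     ] 0.251985633807276
side posts [0.47510343 0.47851068 0.164     ] [0.48342189 0.22772621 0.164     ]
base [0.45985416 0.49011698 0.003     ] [0.48777219 0.19745607 0.003     ] 0.2939894981283175
[0.47423592 0.48391668 0.003     ]
tape?
```

Run:
```python
from h import *
from station import r
r.reach([0.44,0.24,0.48],[180,0,90])
s=r.sense();print(s['clock'],s['tcp_pos'],s['orientation'],s['joints'])
d=r.snapshot('wrist');pickle.dump(d,open('wrist1.pkl','wb'))
cv2.imwrite('pics/wrist1.png',d['frame'][:,:,::-1])
print(d['R'].round(2).tolist())
d=r.snapshot('top');pickle.dump(d,open('top1.pkl','wb'))
cv2.imwrite('pics/top1.png',d['frame'][:,:,::-1])
```

```text
1.75 [0.43979332 0.24068876 0.47968095] [-1.79965721e+02 -3.42875786e-03  9.00947107e+01] [ 2.47964116e+01 -8.25288880e+00  7.60760369e+01  1.88370708e-02
  1.12206560e+02  2.47088148e+01]
[[1.0, 0.0, -0.0], [0.0, -0.96, 0.28], [-0.0, -0.28, -0.96]]
```

View pics/wrist1.png

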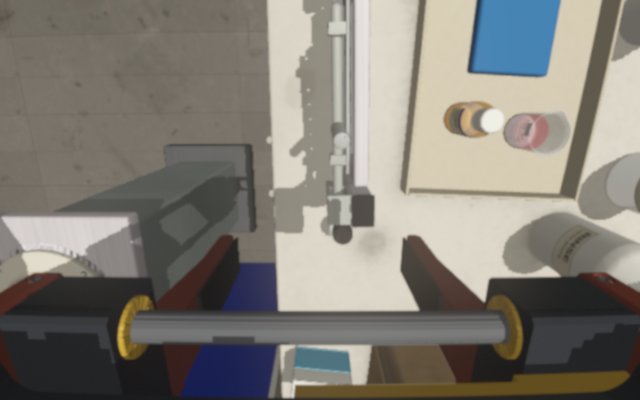

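Run:
```python
import cv2
t=cv2.imread('pics/wrist1.png')[90:250,290:410]; cv2.imwrite('pics/w1c.png',cv2.resize(t,None,fx=3.75,fy=3.75,interpolation=cv2.INTER_CUBIC))
t=cv2.imread('pics/wrist1.png')[115:175,310:390]; cv2.imwrite('pics/w1d.png',cv2.resize(t,None,fx=10,fy=10,interpolation=cv2.INTER_CUBIC))
```

```text
(no output)
```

View pics/w1d.png

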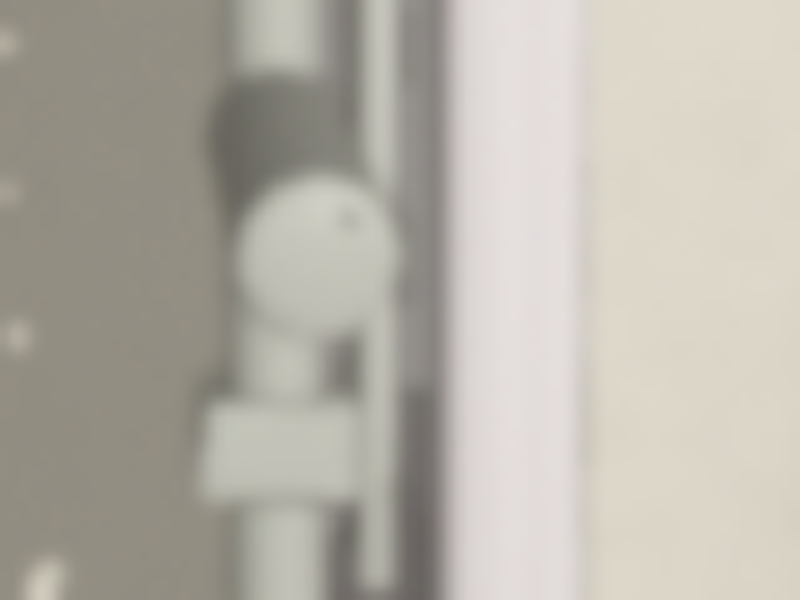

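View pics/w1c.png

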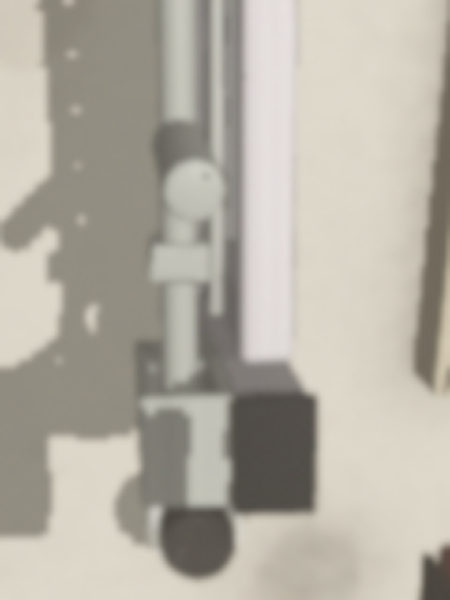

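Run:
```python
from h import *
W=pickle.load(open('wrist1.pkl','rb'))
q=lambda x,y:(310+x/10-.5,115+y/10-.5); c=lambda x,y:(290+x/3.75-.5,90+y/3.75-.5)
print('stemtop',atz(W,q(320,257),.195), 'dia', np.linalg.norm(atz(W,q(240,257),.195)-atz(W,q(402,257),.195)))
print('post',atz(W,c(273,452),.164),[atz(W,c(*p),.164)[:2].round(4) for p in ((232,395),(316,395),(316,512),(232,512))])
for y in (50,550): print('gate edges',atz(W,q(445,y),.145)[:2],atz(W,q(582,y),.145)[:2])
for y in (20,550): print('rod edges',atz(W,q(240,y),.125)[:2],atz(W,q(322,y),.125)[:2])
```

```text
stemtop [0.45577383 0.29210183 0.195     ] dia 0.012996907194077882
post [0.47886134 0.22365494 0.164     ] [array([0.468 , 0.2386]), array([0.4891, 0.2386]), array([0.4906, 0.2075]), array([0.4689, 0.2075])]
gate edges [0.47032864 0.30663488] [0.48319135 0.30669287]
gate edges [0.47174613 0.25912431] [0.48513676 0.25916987]
rod edges [0.45184264 0.30880108] [0.46000145 0.30882718]
rod edges [0.45254904 0.25537853] [0.46106202 0.25540288]
```

Run:
```python
from h import *
T=pickle.load(open('top0.pkl','rb'));S=pickle.load(open('side0.pkl','rb'));T1=pickle.load(open('top1.pkl','rb'))
X=[.4558,.2921,.195]
p=proj(T,X)[0];print('topcrop',(p-[210,170]+.5)*6.5); 
p2=proj(S,X)[0];print('sidecrop',(p2-[310,190]+.5)*5)
for n,P,o in(('top0',p,1),('side0',p2,1)):
    x,y=map(int,P); im=cv2.imread(f'pics/{n}.png')[y-20:y+20,x-20:x+20]
    im=cv2.resize(im,None,fx=15,fy=15,interpolation=cv2.INTER_CUBIC);cv2.imwrite(f'pics/z{n}.png',im);print(n,x,y)
```

```text
topcrop [436.64925038 264.94423038]
sidecrop [238.11604072  85.57130078]
top0 276 210
side0 357 206
```

View pics/zside0.png

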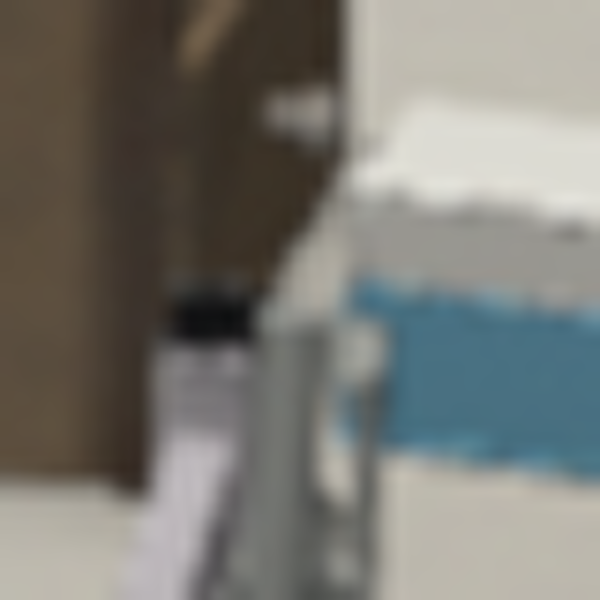

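View pics/ztop0.png

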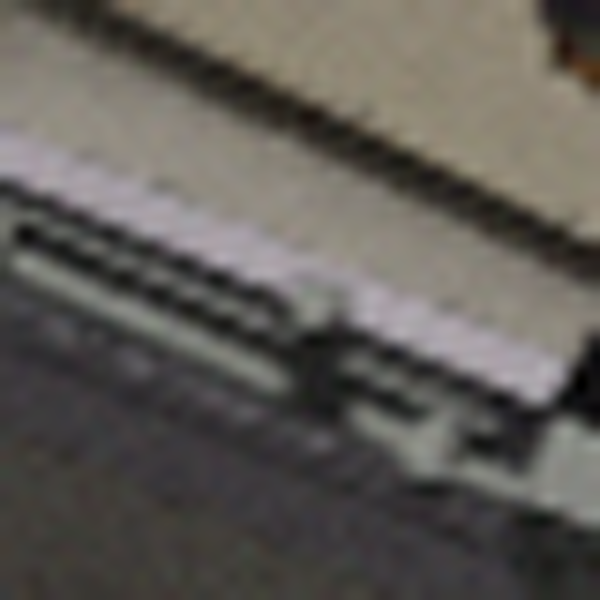

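Run:
```python
from h import *
T=pickle.load(open('top0.pkl','rb'));S=pickle.load(open('side0.pkl','rb'));W=pickle.load(open('wrist1.pkl','rb'))
t=(276.8,209.3);s=(355.8,207.3);w=(341.5,140.2)
print(tri([(T,t),(S,s)]),tri([(T,t),(S,s),(W,w)]),atz(T,t,.195),atz(W,w,.195))
```

```text
[0.45955526 0.29386247 0.19326811] [0.45825963 0.29298964 0.19352422] [0.45919701 0.29341486 0.195     ] [0.45577383 0.29210183 0.195     ]
```

Run:
```python
from h import *
from station import r
r.reach([0.458,0.2945,0.44],[180,0,92])
r.servo_line([0.458,0.2945,0.338])
s=r.sense();print(s['clock'],s['tcp_pos'],s['orientation'],s['contact_force'])
d=r.snapshot('wrist');pickle.dump(d,open('wrist2.pkl','wb'));cv2.imwrite('pics/wrist2.png',d['frame'][:,:,::-1])
d=r.snapshot('side');cv2.imwrite('pics/side2.png',cv2.resize(d['frame'][130:290,270:430,::-1],None,fx=3.7,fy=3.7,interpolation=cv2.INTER_CUBIC))
```

```text
3.0667 [0.45816578 0.294378   0.33974   ] [ 1.79865848e+02 -6.65170843e-02  9.19814051e+01] [-0.51556863 -0.14080459 -0.5245046 ]
```

View pics/wrist2.png

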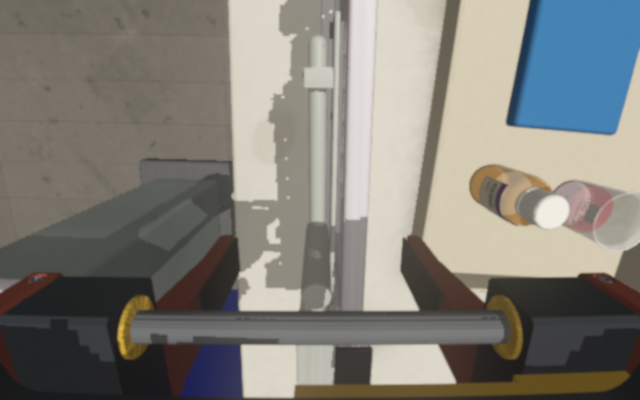

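View pics/side2.png

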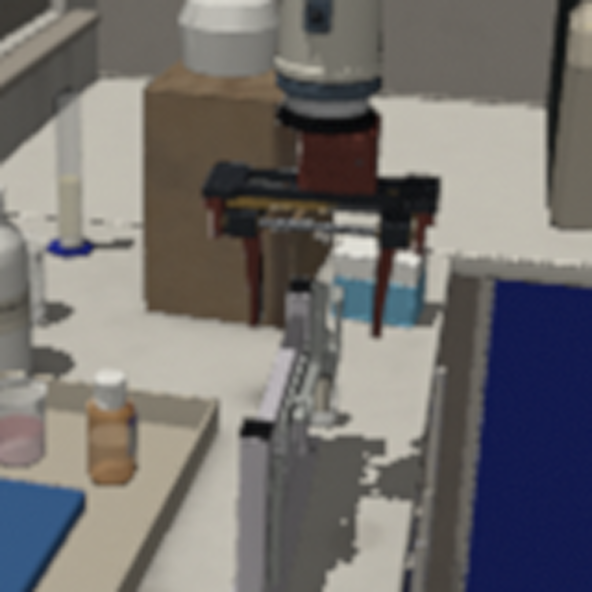

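The stem (about (317,295) in the wrist view) sits midway between the fingertips (237 and 403). I'll close lightly.

Run:
```python
from h import *
from station import r
r.grab(5)
s=r.sense();print(s['clock'],s['tcp_pos'],s['opening'],s['contact_force'],s['torque'])
d=r.snapshot('wrist');cv2.imwrite('pics/wrist3.png',d['frame'][:,:,::-1])
```

```text
4.2917 [0.45774048 0.29447401 0.33794319] 0.014010076653165386 [-2.56280196  0.23280117  1.15000471] [-0.16417941  0.45138193  0.03898978]
```

View pics/wrist3.png

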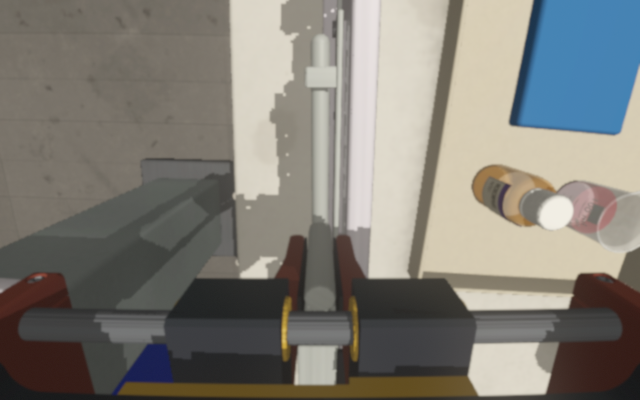

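Run:
```python
from h import *
from station import r
r.grab(25)
s=r.sense();p=np.array(s['tcp_pos']);print(s['clock'],p,s['opening'],s['contact_force'])
a=np.radians(2);ey=np.array([-np.sin(a),np.cos(a),0]);ez=np.array([0,0,1])
base=np.array([.458,.2945,.338])
P1=base+.0045*ey+.0108*ez
r.servo_line(P1,speed=.03)
r.wait(.3)
s=r.sense();print(s['clock'],s['tcp_pos'],s['opening'],s['contact_force'],s['torque'])
d=r.snapshot('wrist');cv2.imwrite('pics/wrist4.png',d['frame'][:,:,::-1])
d=r.snapshot('side');cv2.imwrite('pics/side4.png',cv2.resize(d['frame'][150:270,290:410,::-1],None,fx=5,fy=5,interpolation=cv2.INTER_CUBIC))
```

```text
4.5583 [0.45785314 0.2944783  0.3379592 ] 0.013501534504299764 [-3.69127479 -0.74343937  0.46334315]
5.4 [0.45776418 0.29897944 0.34865914] 0.013687491096239705 [-4.03128346  0.64979267 -5.55446968] [-0.27196127  0.69716351  0.01817671]
```

View pics/wrist4.png

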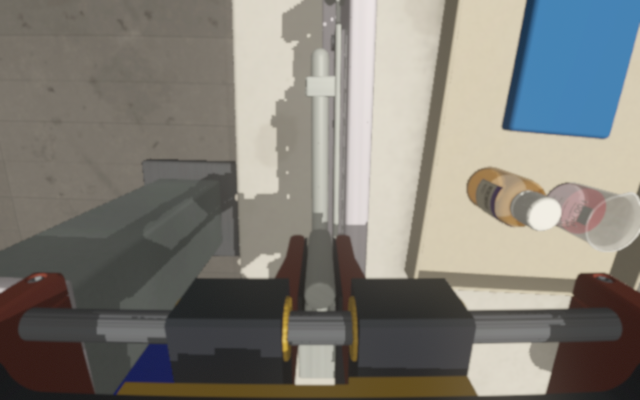

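View pics/side4.png

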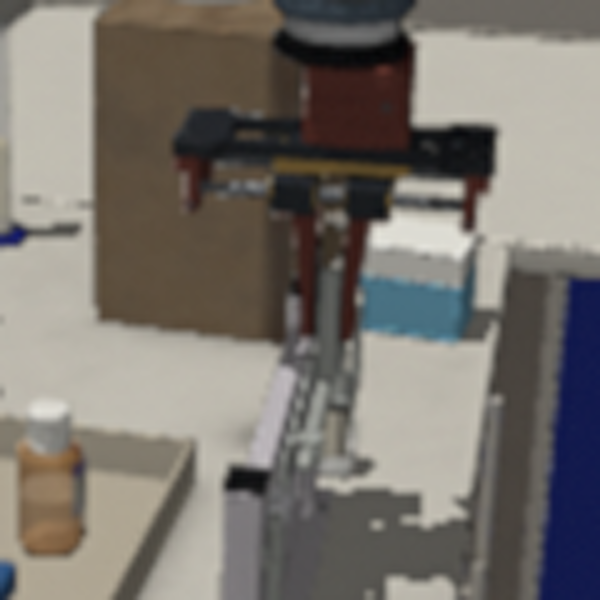

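The lift was smooth: 10.7 mm up, 5.5 N of load, and the stem still held. Now I'll draw the bolt.

Run:
```python
from h import *
from station import r
a=np.radians(2);ey=np.array([-np.sin(a),np.cos(a),0]);ez=np.array([0,0,1])
base=np.array([.458,.2945,.338])
for k,dz in((.010,.0108),(.020,.0107),(.036,.0105)):
    r.servo_line(base+(.0045+k)*ey+dz*ez,speed=.04)
    s=r.sense();print(s['clock'],s['tcp_pos'],s['opening'],s['contact_force'].round(2),s['torque'].round(2))
r.wait(.2)
d=r.snapshot('wrist');cv2.imwrite('pics/wrist5.png',d['frame'][:,:,::-1])
d=r.snapshot('side');cv2.imwrite('pics/side5.png',cv2.resize(d['frame'][150:270,290:410,::-1],None,fx=5,fy=5,interpolation=cv2.INTER_CUBIC))
d=r.snapshot('top');cv2.imwrite('pics/top5.png',cv2.resize(d['frame'][150:270,210:330,::-1],None,fx=5,fy=5,interpolation=cv2.INTER_CUBIC))
```

```text
5.9 [0.45743197 0.30928781 0.34858908] 0.013464286371208814 [-3.73  0.32 -6.  ] [-0.29  0.78  0.03]
6.3 [0.45708367 0.31913285 0.34853156] 0.013257863191701306 [-5.04  0.64 -6.77] [-0.3   0.82 -0.01]
6.85 [0.45653297 0.33500024 0.34839135] 0.013643815982123159 [-4.17  0.17 -7.33] [-0.23  0.91  0.02]
```

View pics/wrist5.png

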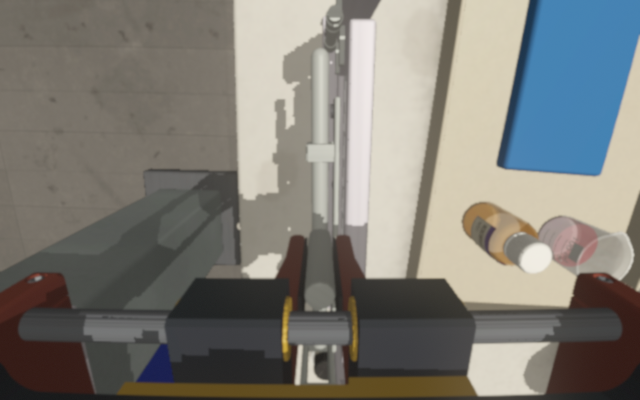

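View pics/top5.png

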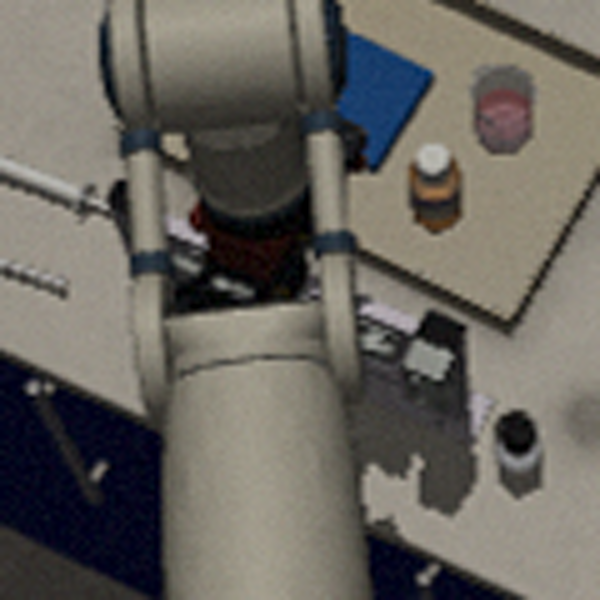

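The bolt moved with the handle for 36 mm, with under 1 N along y. The rod now ends short of the keeper. Next I'll swing the gate about the hinge.

Run:
```python
from h import *
from station import r
a=np.radians(2);ex=np.array([np.cos(a),np.sin(a),0]);ey=np.array([-np.sin(a),np.cos(a),0])
base=np.array([.458,.2945,.338]);P=base+.0405*ey;P[2]=.3485
H=P+.007*ex+.124*ey;print(H)
rel=P-H;rel[2]=0
for f in (3,6,10,15,20,25,31):
    b=np.radians(-f);R=np.array([[np.cos(b),-np.sin(b),0],[np.sin(b),np.cos(b),0],[0,0,1]])
    q=H+R@rel;q[2]=.3485
    r.servo_line(q,[180,0,92-f],speed=.04)
    s=r.sense();print(f,s['clock'],s['tcp_pos'],s['opening'],s['contact_force'].round(2),s['torque'].round(2))
    if np.linalg.norm(s['contact_force'])>25: print('STOP');break
r.wait(.3)
d=r.snapshot('wrist');pickle.dump(d,open('wrist6.pkl','wb'));cv2.imwrite('pics/wrist6.png',d['frame'][:,:,::-1])
d=r.snapshot('side');cv2.imwrite('pics/side6.png',cv2.resize(d['frame'][150:310,290:450,::-1],None,fx=3.7,fy=3.7,interpolation=cv2.INTER_CUBIC))
d=r.snapshot('top');pickle.dump(d,open('top6.pkl','wb'));cv2.imwrite('pics/top6.png',cv2.resize(d['frame'][150:270,210:330,::-1],None,fx=5,fy=5,interpolation=cv2.INTER_CUBIC))
```

```text
[0.45925477 0.45914409 0.3485    ]
3 7.5167 [0.45056932 0.33504554 0.34853586] 0.013758223378566968 [ 0.13  0.95 -7.46] [-0.26  0.07  0.07]
6 7.8333 [0.44394112 0.33577443 0.34854922] 0.013421575430544532 [ 0.42 -0.54 -7.5 ] [-0.3   0.05  0.11]
10 8.2 [0.43532046 0.33721694 0.3485667 ] 0.01341954936330885 [ 0.06  0.85 -6.66] [-0.43  0.04  0.06]
15 8.625 [0.42473357 0.33982758 0.34853479] 0.013505480759280774 [ 0.72 -0.25 -6.69] [-0.34  0.09  0.05]
20 9.05 [0.41444674 0.34330651 0.34851139] 0.013563595248290023 [ 0.15 -0.24 -7.11] [-0.37  0.09  0.05]
25 9.475 [0.40451941 0.34764832 0.34853678] 0.01308074923228912 [ 1.32  0.16 -6.83] [-0.42  0.15  0.06]
31 9.95 [0.39318539 0.35399783 0.34849896] 0.013746524350228303 [ 0.06  0.02 -7.73] [-0.38  0.19  0.12]
```

View pics/wrist6.png

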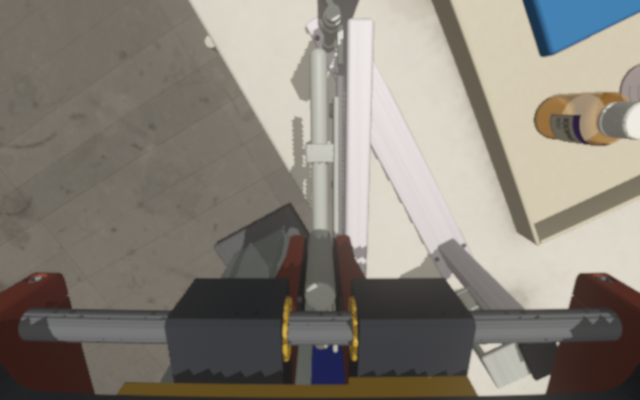

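View pics/top6.png

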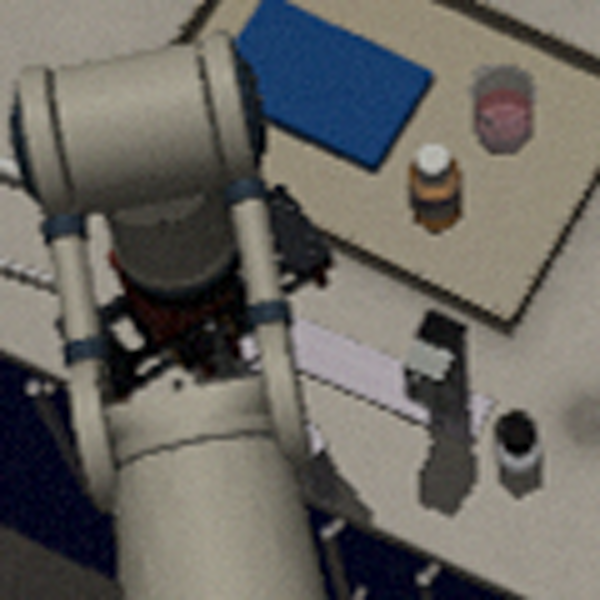

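View pics/side6.png

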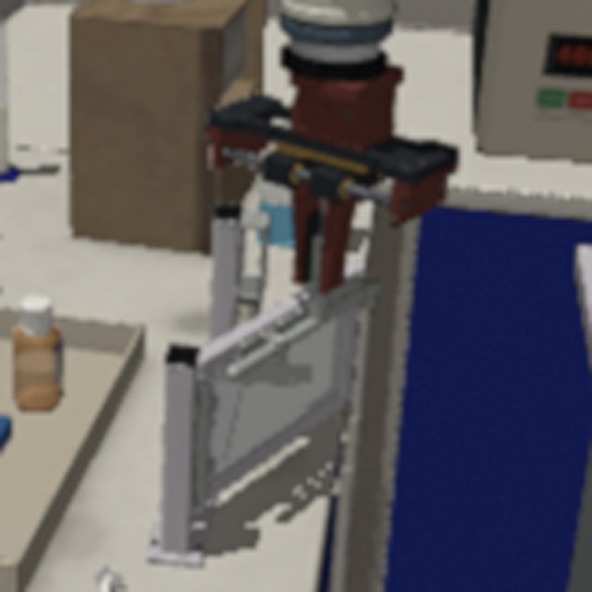

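The gate edge at columns 348–373 runs straight up the wrist view, so the gate is parallel to the tool at about 31°. The base bar angles away behind it, and the bystanders look unmoved. I'll do a last stillness check and a numeric angle check, then hand in.

Run:
```python
from h import *
from station import r
W=pickle.load(open('wrist6.pkl','rb'))
A=atz(W,(349,22),.145);B=atz(W,(348.5,225),.145);v=A-B;print('gate angle',np.degrees(np.arctan2(v[0],v[1]))+2, np.linalg.norm(v))
a=r.sense();r.wait(.5);b=r.sense();print(b['clock'],np.array(b['tcp_pos'])-a['tcp_pos'],b['opening'],b['contact_force'])
r.hand_in()
```

```text
gate angle 29.790311269335362 0.11016337295761386
10.9 [-9.77371054e-05  7.52442893e-05 -4.63374253e-06] 0.013283541349574334 [ 0.73224499 -0.2566002  -6.32470187]
the job is handed in; nothing more can be done
```

I unbolted the gate, pulled it to about 30° open, and handed the job in at 10.9 s with the gripper still holding the bolt handle. The hand-in gives no verdict.

- **What I did:** I gripped the handle stem at 25 N, lifted it about 11 mm, and drew the bolt about 36 mm. I then swung the gate round its hinge.
- **Gate angle:** the last wrist picture measured 29.8°, against the 31° I commanded.
- **Stillness and hold:** over the last 0.5 s the tool moved about 0.1 mm. The fingers stood at 13.3 mm on the 14 mm stem, carrying about 6 N of vertical load.
- **Bolt:** I inferred how far it was drawn from the handle's travel and the pictures, not from a direct reading.
- **Bystanders:** the iodine bottle, beaker and small bottle looked unmoved in the last top view. I made no measurement of these, and did not check the syringe, screwdriver, tip box or label tape closely.
- **Disagreement:** the wrist camera placed the posts and stem about 3–5 mm nearer the robot than the top and side cameras did. I used a value in between; the light first grip then closed on the stem at 14.0 mm with about 2.5 N of side force.

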